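# Catch the wax blocks from the chute and hold the pan for inspection

### The job

Pick up the round metal pan by its upright handle, hold it in the air below the lip of the chute and push the black paddle back with the pan's wall, so that the gate drops and all four wax blocks slide into the pan. Then, without setting the pan down, tipping it or losing a block, draw it away so that the gate shuts and bring it over the middle of the black slab. Finish still holding it there, level and still, with its underside about 15 cm above the bench, and leave the other things on the bench where they are.

Things in the scene. Friction and masses are not known exactly. Their poses are not given: they have to be found in the camera images.
- pan: the only round open pan with a handle: plain metal, outside diameter 104 mm, height 50 mm, straight 4 mm walls, 4 mm floor, 0.15 to 0.25 kg. Origin at the centre of its underside, z up; the handle is on its own -x side. It stands on the bench left or right of the dispenser, handle roughly towards the robot.
- pan_handle (a point): point to grip on the pan's handle, an upright flat fin 10 mm thick (pan's y), 50 mm long (pan's x), from 30 to 85 mm above the pan's underside; this point is at its middle, pan x = -98 mm, z = +62 mm. A strap 10 mm wide (z 30 to 38 mm) joins it to the wall. Pinch it across the 10 mm from above, firmly (about 100 N if possible), as the pan hangs off to one side.
- dispenser: fixed gravity dispenser: a steel chute, 32 mm wide inside, falling at 38 degrees from a high end (about 265 mm above the bench, on its own +x side) to an open lip, on a column and grey foot. Origin on the bench straight below the middle of the lip; own +x points away from the robot, back under the chute; z up. The space in front of the lip (own x below -10 mm) is free.
- lip (a point): middle of the lower edge of the chute, 135 mm above the bench. Blocks leave here towards the dispenser's own -x and fall up to about 45 mm in front of the lip. With the pan's underside 55 mm above the bench (rim 30 mm below the lip) and its wall pressing the paddle to 0.35 rad, the pan's middle is about 11 mm in front of the lip and catches every block.
- paddle_face (a point): middle of the front face of the black paddle under the lip, facing the dispenser's own -x: an upright plate 50 mm wide, 32 mm high. At rest this point is 20 mm behind the lip (own x = +20 mm) and 82 mm above the bench. Pushed about 20 mm towards own +x (3 to 5 N, spring return) it drops the gate; the pan's far wall is meant to push it.
- gate (a joint): hinge of the paddle and gate, rad: 0 = shut (spring), 0.45 = stop. The gate is low enough to let the blocks slide from about 0.25; 0.35 is comfortable. Its hinge axis lies across the chute, 45 mm behind the lip and 135 mm above the bench.
- slate: fixed flat black slab, 160 x 140 mm, 6 mm thick, lying on the bench on the side of the dispenser where the pan is not. Origin at the centre of its underside.
- block0: green wax block 20 x 16 x 14 mm, 12 g, origin at the centre of its underside; number 1 from the lip in the single file of four waiting in the chute behind the gate. They are free to slide and need about 1 s to leave.
- block1: green wax block 20 x 16 x 14 mm, 12 g, origin at the centre of its underside; number 2 from the lip in the single file of four waiting in the chute behind the gate. They are free to slide and need about 1 s to leave.
- block2: green wax block 20 x 16 x 14 mm, 12 g, origin at the centre of its underside; number 3 from the lip in the single file of four waiting in the chute behind the gate. They are free to slide and need about 1 s to leave.
- block3: green wax block 20 x 16 x 14 mm, 12 g, origin at the centre of its underside; number 4 from the lip in the single file of four waiting in the chute behind the gate. They are free to slide and need about 1 s to leave.
- mug: black mug, 76 mm wide, 90 mm high; bystander. Origin at the centre of its underside.
- tin: flat round tin, 68 mm across, 20 mm high; bystander. Origin at the centre of its underside.
- pincushion: dark blue cushion 95 x 75 x 22 mm with one long pin standing up; bystander. Origin at the centre of its underside.
- jar: small capped jar, 48 mm across, 55 mm high; bystander. Origin at the centre of its underside.
- gauge_box: black box 70 x 50 x 30 mm; bystander. Origin at the centre of its underside.
- spool: wooden spool, 44 mm across, 32 mm high; bystander. Origin at the centre of its underside.
- brush: small hand brush, 130 mm long, lying flat; bystander. Origin under its middle.
Mind the look-alikes: they are no part of the job. What is shaped like the pan but blue is not meant.

How it is judged (in metres and radians):
On the way, in this order (a step that is already met when the one before it is completed fails the run):
1. the pan is lifted clear of the bench, level (height (world z) of pan above 0.03 m and angle between pan's own z axis and vertical below 0.25 rad and contact force between the fingers and pan above 1 N), for 0.2 s.
2. the pan, held in the air, presses the paddle back (height (world z) of pan above 0.03 m and value of joint gate above 0.18 rad and contact force between pan and dispenser above 0.3 N), for 0.02 s.
3. all four blocks lie in the pan, which is still in the air (height (world z) of pan above 0.03 m and horizontal distance between each of block0, block1, block2, block3 and pan below 0.05 m and z of block0 in the frame of pan between -0.002 and 0.052 m and z of block1 in the frame of pan between -0.002 and 0.052 m and z of block2 in the frame of pan between -0.002 and 0.052 m and z of block3 in the frame of pan between -0.002 and 0.052 m), for 0.2 s.
At the end, for the whole second after the job is handed in: The fingers alone hold the pan: underside 110 to 200 mm above the bench, within 45 mm of the slab's centre seen from above, level within 0.12 rad, still (under 0.03 m/s, 0.2 rad/s), not touching the dispenser; all four blocks are inside it; the gate is shut (below 0.06 rad) (height (world z) of pan between 0.11 and 0.2 m and angle between pan's own z axis and vertical below 0.12 rad and linear speed of pan below 0.03 m/s and angular speed of pan below 0.2 rad/s and horizontal distance between pan and slate below 0.045 m and contact force between the fingers and pan above 2 N and contact force between pan and dispenser below 0.1 N and value of joint gate below 0.06 rad and horizontal distance between each of block0, block1, block2, block3 and pan below 0.05 m and z of block0 in the frame of pan between -0.002 and 0.052 m and z of block1 in the frame of pan between -0.002 and 0.052 m and z of block2 in the frame of pan between -0.002 and 0.052 m and z of block3 in the frame of pan between -0.002 and 0.052 m); the arm keeps its last pose, push and grip.
It fails at once if a block falls to the bench, or the pan is set down with blocks in it (height (world z) of any of block0, block1, block2, block3 below 0.028 m).
It fails at once if the pan is tipped by more than 0.35 rad (angle between pan's own z axis and vertical above 0.35 rad).
It fails at once if a bystander is pushed more than 25 mm (distance of any of mug, tin, pincushion, brush, jar, gauge_box, spool from where it was at the start of the episode above 0.025 m).
It also fails if it takes over 54 s, if anything falls off the work surface, if the arm or the gripper's body presses on something with over 40 N, if the wrist force passes 120 N, or if a joint passes its speed limit or range.

### The arm

A 6-joint arm with a two-finger parallel gripper is mounted at the origin on the work surface. World frame = base frame: x ahead of the robot, y to its left, z up, the work surface at z = 0. Lengths are in m, angles in degrees, forces in N, time in s.
With the tool pointing down it reaches from about 0.425 to 0.95 m from the base axis. Payload 3.5 kg.
Tool frame: the origin (TCP) lies midway between the tips of the shut fingers; the grasp point (between the pads) lies 19 mm behind it; z points along the fingers, y is the line along which they close (so a half turn about z gives the same grasp; the last joint's range is limited). The gripper opens to 85 mm and grips with 20 to 120 N. Pads are 22 mm wide; open, the fingers measure 114 mm over their backs; the gripper's body (76 mm by 85 mm) begins 54 mm behind the grasp point. The pads swing forward as they close: fully open they stand 13 mm farther back than shut.
Start: joints at [56.666, 16.404, 90.338, -0, 73.258, -8.594], TCP at [0.282, 0.613, 0.231] pointing down, gripper open.
Joint ranges: [-158.93, 158.93], [-51.34, 127.21], [12.03, 142.37], [-87.48, 267.48], [13.55, 161.25], [-162.69, 162.69]. Speed limits (degrees/s): [159.86, 159.86, 180, 180, 180, 180].

### API

Orientations are given as [roll, pitch, yaw] about the fixed x, y, z axes, in that order (R = Rz(yaw) Ry(pitch) Rx(roll)).
In Python, from bench import env gives the robot as it stands. Calls block until the motion is done:
- env.move_ptp(position, orientation): joint-space move of the TCP to a pose.
- env.move_l(position, rotation=None, rate=0.15, stop_force=None): straight line of the TCP; rotation=None keeps the orientation; rate is the mean speed in m/s. With stop_force (N) it stops when the force on the tool has changed by that much, and returns True; else False.
- env.move_joints(angles): joint-space move.
- env.gripper_to(opening): finger opening in m; the grip force is fixed at half the most; returns when the fingers have stopped.
- env.dwell(seconds).
- env.ik(position, orientation): joint angles nearest the present ones, or None.
- env.read_camera(name): name is "scene" or "top" or "wrist"; returns the picture (480x640x3 uint8, red, green, blue); there is no depth.
- env.get_calibration(name): a dict with "fx", "fy", "cx", "cy" (pixels), "k1" (the pictures are not rectified: a ray, as slopes to the right and down, at radius r is drawn at 1 + k1 r^2 times it, then the intrinsics apply), "xyz" and "attitude" of the camera in the world. Camera axes: x right, y up, looking along -z (the intrinsics and any distortion apply to the point x, -y, -z); pixel columns grow to the right and rows downward; lengths in m; the calibration is good to about 2 mm. A picture is of the moment at which its call begins: read the wrist's pose just before it. get_calibration takes no time and is no camera call; for the wrist camera it gives the pose at the moment of the call.
A pose or a line that the arm cannot do raises env.Unreachable and nothing moves.
- env.finish_job(): hands the job in; it is judged then, once.
Trained networks look in the newest picture that a camera, given by its name, has taken for a name from the list of things; names that differ only in an ending like _2 or _b are one class to them, and where a whole thing is asked for, a point or a joint stands for the part that bears it (a point fixed in the world has none). Each returns a list of dicts, best first, with "conf" (0 to 1); they miss things now and then, are a little off and sometimes report something else, mostly with a low value. They report only what shows in the picture. A call takes as long as a camera call. They do not tell look-alikes from the thing itself.
- env.spot_in(camera, label): "position" ([x, y, z] in m, in world coordinates, good to about 4 mm: the middle of the surface that is visible of it).
Readings, each from a call of its own:
- env.read_clock(): time.
- env.read_qpos(): joint angles.
- env.read_qd(): joint speeds.
- env.read_joint_torque(): joint torques, N m.
- env.read_ee_pos(): TCP position.
- env.read_eef_rot(): TCP orientation.
- env.read_wrist_force(): force on the tool from outside, world axes, zero at the start.
- env.read_torque(): the same for the moment, N m.
- env.read_opening(): finger opening in m.
- env.read_grasp_force(): force on a finger pad.
Only numpy, scipy, OpenCV 4.12 (cv2) and the standard library are available. Lean on these libraries where they do the work, as an engineer would, in place of code of your own. Each camera call takes 0.05 s, during which the arm holds its last target. There are 200 camera calls.

## Working session

There is one attempt and no reset: what is moved stays moved. The work goes in short steps, each a Python script; the robot and the scene stay as the last script left them, time stands still between calls to the robot, and variables do not carry over. Pictures are saved under pics/ and viewed, at most 10 in all, crops included, and the job is handed in when it is done.

```bash
ls; mkdir -p pics; python3 - <<'E'
from bench import env
import cv2
for c in ("scene","top"):
    im=env.read_camera(c); cv2.imwrite(f"pics/{c}1.png",im[:,:,::-1])
    print(c,env.get_calibration(c))
    for l in ("pan","pan_handle","dispenser","lip","paddle_face","slate","mug","tin","pincushion","jar","gauge_box","spool","brush","block0"):
        print(l,[(round(d["conf"],2),[round(float(v),3) for v in d["position"]]) for d in env.spot_in(c,l)][:4])
print(env.read_clock(),env.read_eef_rot())
E
```

```text
pics
scene {'fx': 482.4355691047084, 'fy': 482.4355691047084, 'cx': 319.25549246258674, 'cy': 240.805099826443, 'k1': 0.016432833827269195, 'xyz': array([1.35008302, 0.19066519, 0.92942086]), 'attitude': array([ 46.47402857,  -0.38778634, 102.62467005])}
pan [(0.82, [0.265, 0.218, 0.033]), (0.68, [0.469, -0.272, 0.032]), (0.26, [0.716, -0.365, 0.022])]
pan_handle [(0.87, [0.467, -0.272, 0.026]), (0.76, [0.268, 0.22, 0.034]), (0.55, [0.555, -0.451, 0.017])]
dispenser [(0.69, [0.741, 0.063, 0.01])]
lip [(0.58, [0.744, 0.066, 0.017]), (0.25, [0.559, -0.45, 0.016])]
paddle_face [(0.52, [0.632, 0.071, 0.095])]
slate [(0.79, [0.503, 0.284, 0.007]), (0.23, [0.719, 0.289, 0.057])]
mug [(0.67, [0.717, 0.291, 0.056]), (0.44, [0.504, 0.284, 0.009])]
tin [(0.57, [0.426, 0.001, 0.014])]
pincushion [(0.7, [0.721, -0.364, 0.024])]
jar [(0.7, [0.733, -0.237, 0.046])]
gauge_box [(0.92, [0.686, 0.431, 0.028]), (0.64, [0.631, 0.072, 0.095])]
spool [(0.63, [0.563, 0.449, 0.033])]
brush [(0.61, [0.556, -0.451, 0.015]), (0.41, [0.739, 0.063, 0.01]), (0.41, [0.69, 0.427, 0.025])]
block0 []
top {'fx': 533.2
[... 360 characters left out ...]
 [0.48, -0.279, 0.002])]
dispenser [(0.78, [0.714, 0.049, 0.014]), (0.6, [0.625, 0.058, 0.17])]
lip [(0.72, [0.716, 0.046, 0.017])]
paddle_face [(0.64, [0.623, 0.048, 0.138])]
slate [(0.61, [0.494, 0.285, 0.006])]
mug [(0.59, [0.709, 0.292, 0.037]), (0.38, [0.714, 0.044, 0.015])]
tin [(0.72, [0.419, 0.003, 0.019])]
pincushion [(0.72, [0.701, -0.369, 0.021])]
jar [(0.71, [0.709, -0.24, 0.054]), (0.57, [0.715, 0.048, 0.015])]
gauge_box [(0.88, [0.675, 0.429, 0.029])]
spool [(0.61, [0.558, 0.448, 0.033])]
brush [(0.6, [0.549, -0.455, 0.018])]
block0 [(0.54, [0.624, 0.056, 0.169]), (0.41, [0.642, 0.059, 0.175]), (0.41, [0.663, 0.057, 0.193])]
1.5 [ 1.79999233e+02 -3.92424958e-04  1.55260430e+02]
```

View pics/scene1.png

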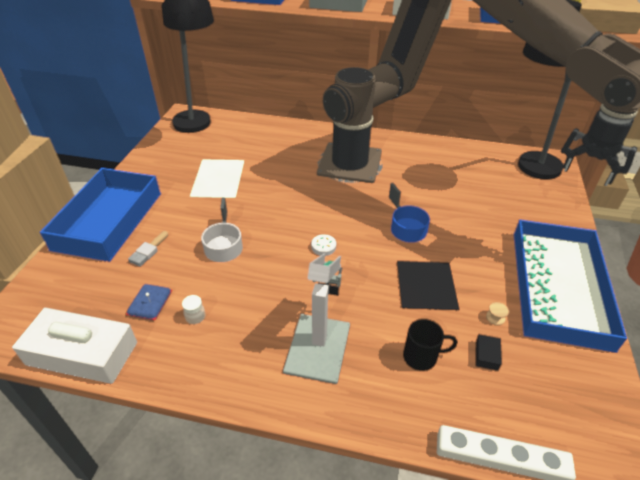

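View pics/top1.png

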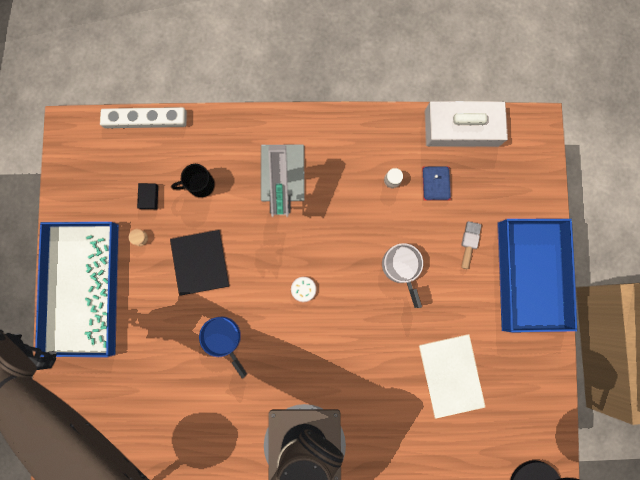

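The metal pan is at about (403,263) in the top picture with its fin from (411,282) to (418,306). The slab is at (200,262), the chute runs (277,150) to (280,215), and the blue pan at (220,336) is the decoy. Next I enlarge these areas to get accurate pixels.

```bash
cat > h.py <<'E'
from bench import env
import cv2, numpy as np
from scipy.spatial.transform import Rotation as R
def cam(c):
    k=env.get_calibration(c); K=np.array([[k["fx"],0,k["cx"]],[0,k["fy"],k["cy"]],[0,0,1.]])
    return K,np.array([k["k1"],0,0,0.]),np.array(k["xyz"]),R.from_euler("xyz",k["attitude"],degrees=True).as_matrix()@np.diag([1,-1,-1])
def px2w(C,uv,z):
    K,d,t,M=C; p=cv2.undistortPoints(np.array(uv,float).reshape(-1,1,2),K,d)[:,0]
    r=np.c_[p,np.ones(len(p))]@M.T
    return t+r*((z-t[2])/r[:,2])[:,None]
def w2px(C,P):
    K,d,t,M=C
    return cv2.projectPoints((np.array(P,float)-t)@M,np.zeros(3),np.zeros(3),K,d)[0][:,0]
E
python3 - <<'E'
import cv2,numpy as np
t=cv2.imread("pics/top1.png"); s=cv2.imread("pics/scene1.png")
f=lambda i,x,y,w,h,k:cv2.resize(i[y:y+h,x:x+w],None,fx=k,fy=k,interpolation=cv2.INTER_CUBIC)
a=np.hstack([f(t,370,235,66,80,6),f(t,250,140,66,80,6)])
cv2.imwrite("pics/crop.png",a); print(a.shape)
b=np.hstack([f(s,190,190,66,80,6),f(s,290,240,66,80,6)])
cv2.imwrite("pics/crop2.png",b)
E
```

```text
(480, 792, 3)
```

View pics/crop.png

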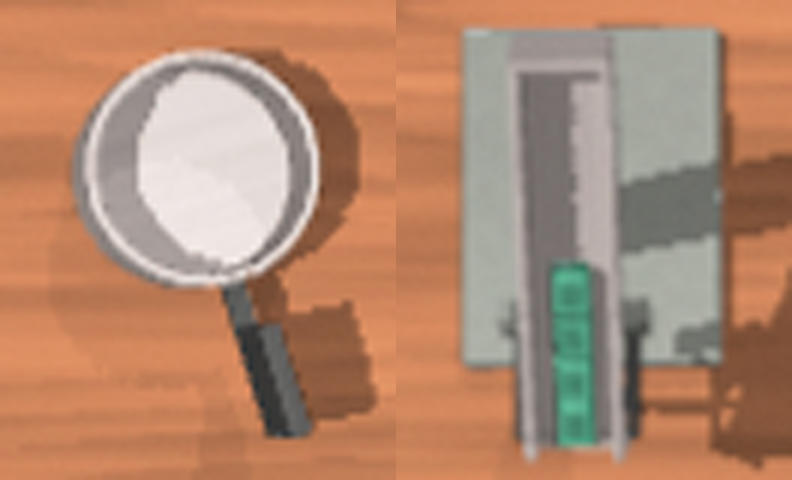

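View pics/crop2.png

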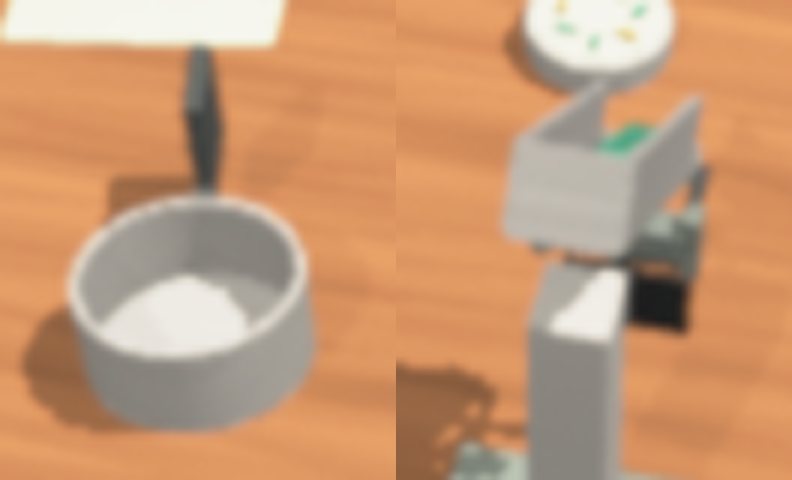

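The crops give clear rim, fin-top and chute-edge pixels, which I now triangulate. The black paddle is visible below the lip at crop2 (660,300).

```bash
python3 - <<'E'
from h import *
np.set_printoptions(precision=4,suppress=True)
T=cam("top");S=cam("scene")
t=lambda x,y,o=(370,235):((x+.5)/6-.5+o[0],(y+.5)/6-.5+o[1])
t2=lambda x,y:t(x-396,y,(250,140)); s=lambda x,y:t(x,y,(190,190)); s2=lambda x,y:t(x-396,y,(290,240))
c=px2w(T,t(203.5,168.5),.05)[0]; f=px2w(T,[t(271,325),t(302,435)],.085); print("rim",c,"fin ends",f,"mid",f.mean(0),"len",np.linalg.norm(f[0]-f[1]))
d=c[:2]-f.mean(0)[:2]; print("dist",np.linalg.norm(d),"yaw",np.degrees(np.arctan2(d[1],d[0])), "fin yaw",np.degrees(np.arctan2(*(f[0]-f[1])[[1,0]])))
print("scene rim",px2w(S,s(189,277),.05))
print("foot",px2w(T,[t2(462,28),t2(720,28),t2(720,364),t2(462,364)],.008))
sl=px2w(T,[(171,238),(221,230),(229,287),(180,295)],.006); print("slate",sl.mean(0), np.linalg.norm(np.diff(sl,axis=0),axis=1))
def tri(a,b):
    p=px2w(T,a,0)[0];q=px2w(S,b,0)[0];u=T[2]-p;v=S[2]-q
    k=np.linalg.lstsq(np.c_[u,-v],q-p,rcond=None)[0]; A=p+k[0]*u;B=q+k[1]*v; return (A+B)/2,np.linalg.norm(A-B)
print("tips",tri(t2(530,458),s2(700,97)),tri(t2(620,458),s2(605,85)))
print("high ends",px2w(T,[t2(512,65),t2(610,65)],.265+.02))
print("blocks",px2w(T,[t2(574,445),t2(572,265)],.165))
E
```

```text
rim [ 0.4854 -0.2642  0.05  ] fin ends [[ 0.4157 -0.2855  0.085 ]
 [ 0.3686 -0.2978  0.085 ]] mid [ 0.3922 -0.2917  0.085 ] len 0.04861982160889592
dist 0.09726933990204668 yaw 16.439663859437076 fin yaw 14.65643170937277
scene rim [[ 0.4852 -0.2655  0.05  ]]
foot [[ 0.8217  0.1199  0.008 ]
 [ 0.8209 -0.0004  0.008 ]
 [ 0.662   0.0002  0.008 ]
 [ 0.6626  0.1188  0.008 ]]
slate [0.4918 0.2838 0.006 ] [0.1398 0.1581 0.1356]
tips (array([0.595 , 0.0761, 0.1598]), np.float64(0.0018091643361133592)) (array([0.595 , 0.0395, 0.158 ]), np.float64(0.0012834549881167146))
high ends [[0.7247 0.0757 0.285 ]
 [0.7244 0.0388 0.285 ]]
blocks [[0.5993 0.0586 0.165 ]
 [0.6742 0.0596 0.165 ]]
```

```bash
python3 - <<'E'
from h import *
env.move_ptp([.29,.40,.28],[180,0,90])
env.move_ptp([.40,-.289,.25],[180,0,15.5])
env.move_l([.40,-.289,.15])
W=cam("wrist"); im=env.read_camera("wrist"); 
g=np.array([.3997,-.2889]);u=np.array([.9636,.2672]);
P=[[*(g+u*k),z] for k,z in ((-.033,.085),(.017,.085),(-.008,.085))]+[[.4854+.052*np.cos(a),-.2642+.052*np.sin(a),.05] for a in np.arange(0,6.28,.4)]
for p in w2px(W,P): 
    if abs(p).max()<2000: cv2.circle(im,tuple(int(round(v)) for v in p),3,(255,0,0),-1)
cv2.imwrite("pics/w1.png",im[:,:,::-1]); print(env.read_ee_pos(),env.read_qpos(),env.read_wrist_force(),env.read_clock())
E
```

```text
[ 0.40073575 -0.2896721   0.15140035] [-4.76357064e+01 -1.94692836e+00  1.19414885e+02  1.42696477e-04
  6.23815289e+01  2.68529179e+01] [-0.56592402 -0.11190946  1.0746864 ] 5.7167
```

View pics/w1.png

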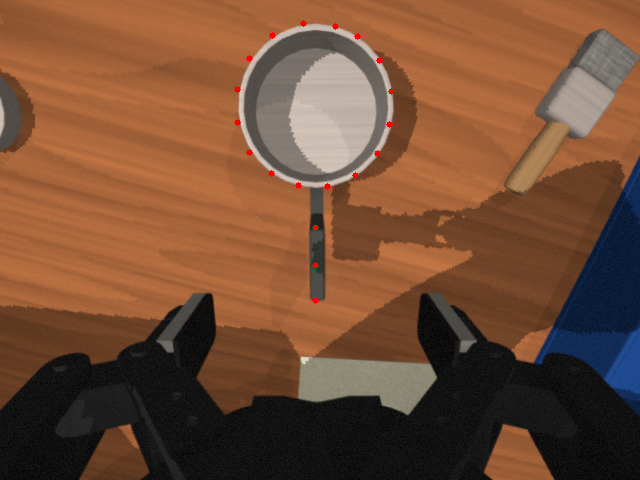

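The wrist picture shows the rim and fin (316, 213–300) under the projected model to within 1–2 px. I grasp and lift.

```bash
python3 - <<'E'
from h import *
np.set_printoptions(precision=3,suppress=True)
print(env.move_l([.3997,-.2889,.043],rate=.08,stop_force=15))
print(env.read_ee_pos())
env.gripper_to(0.0)
print("open",env.read_opening(),"grip",env.read_grasp_force(),env.read_wrist_force())
p=env.read_ee_pos()
env.move_l([p[0],p[1],p[2]+.08],rate=.06); env.dwell(.3)
print("open",env.read_opening(),"grip",env.read_grasp_force(),env.read_wrist_force(),env.read_torque(),env.read_ee_pos(),env.read_clock())
im=env.read_camera("wrist"); 
W=cam("wrist");E=env.read_ee_pos(); c=E[:2]+np.array([.9636,.2672])*.090
P=[[c[0]+.052*np.cos(a),c[1]+.052*np.sin(a),E[2]-.043+.05] for a in np.arange(0,6.28,.4)]
for q in w2px(W,P): cv2.circle(im,tuple(int(round(v)) for v in q),2,(255,0,0),-1)
cv2.imwrite("pics/w2.png",im[:,:,::-1])
im=env.read_camera("scene")
cv2.imwrite("pics/s2.png",cv2.resize(im[130:280,150:350],None,fx=4,fy=4)[:,:,::-1])
E
```

```text
False
[ 0.4   -0.289  0.044]
open 0.00944493283351926 grip 58.912180066108704 [-0.143 -0.308  0.317]
open 0.009698090460123059 grip 58.6902916431427 [-0.378 -0.542 -2.029] [-0.011  0.124 -0.036] [ 0.4   -0.289  0.123] 9.6667
```

View pics/w2.png

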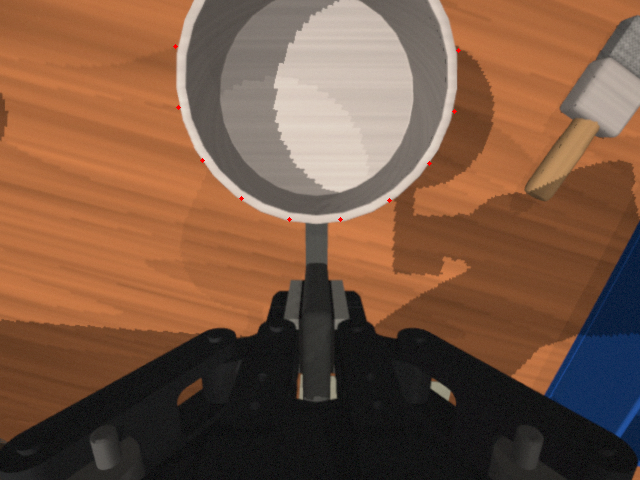

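View pics/s2.png

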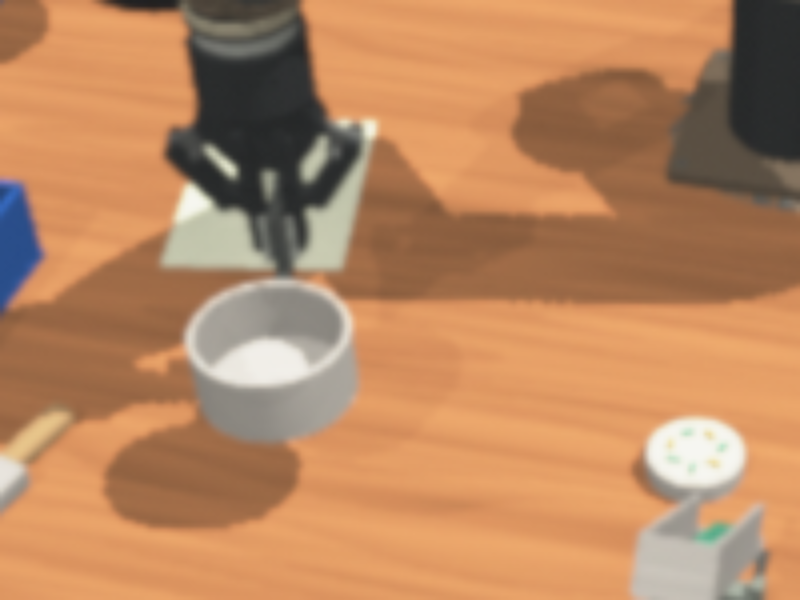

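Pan is held level, with its centre on the projected axis. I move in front of the lip and feel for the paddle.

```bash
python3 - <<'E'
from h import *
np.set_printoptions(precision=4,suppress=True)
try: env.move_l([.438,.0577,.100],[180,0,0],rate=.12)
except env.Unreachable as e:
    print("unreach",e); env.move_ptp([.438,.0577,.100],[180,0,0])
env.dwell(.3); print(env.read_ee_pos(),env.read_wrist_force())
print(env.move_l([.510,.0577,.099],rate=.03,stop_force=1.6))
print(env.read_ee_pos(),env.read_wrist_force(),env.read_torque(),env.read_clock())
im=env.read_camera("scene")
cv2.imwrite("pics/s3.png",cv2.resize(im[190:340,230:430],None,fx=4,fy=4)[:,:,::-1])
E
```

```text
[0.438  0.0576 0.1   ] [-0.4551  0.1893 -1.7666]
True
[0.4906 0.0578 0.098 ] [-0.4286 -0.3139 -1.937 ] [-0.0084  0.1622  0.0316] 14.7667
```

View pics/s3.png

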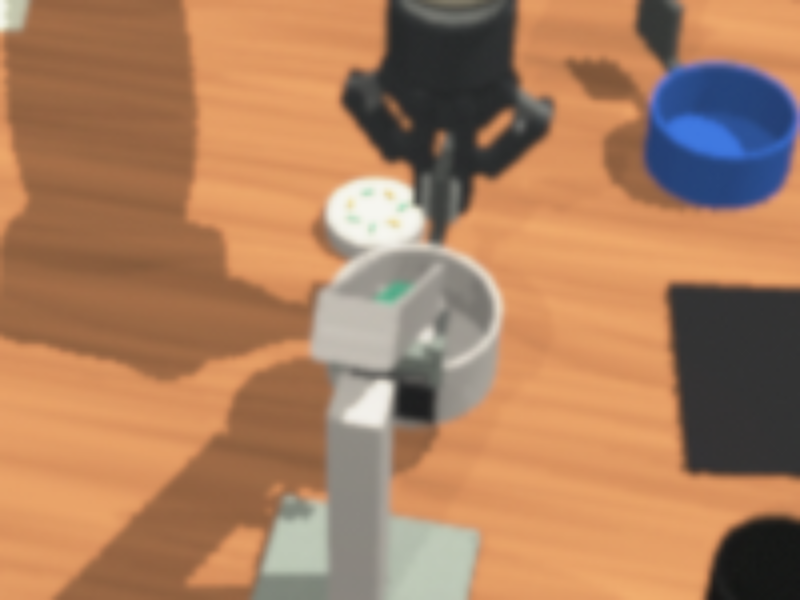

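The pan's far wall is at the paddle (TCP x 0.4906, which puts the lip at about 0.613). I press 21 mm further.

```bash
python3 - <<'E'
from h import *
np.set_printoptions(precision=4,suppress=True)
print(env.move_l([.5125,.0577,.099],rate=.05,stop_force=15))
print(env.read_ee_pos(),env.read_wrist_force(),env.read_clock())
env.dwell(1.8)
print(env.read_ee_pos(),env.read_wrist_force(),env.read_torque(),env.read_opening())
a=env.read_camera("scene");b=env.read_camera("wrist")
cv2.imwrite("pics/s4.png",np.hstack([cv2.resize(a[190:340,270:370],None,fx=4,fy=4),cv2.resize(b,(400,300)).repeat(1,0) if 0 else cv2.copyMakeBorder(cv2.resize(b,(400,300)),0,300,0,0,cv2.BORDER_CONSTANT)])[:,:,::-1])
E
```

```text
False
[0.509  0.058  0.0965] [-5.4071 -0.2668 -3.1871] 15.4167
[0.5088 0.058  0.0965] [-5.2396  0.1081 -3.1688] [-0.0931  1.3438 -0.0451] 0.008916837758628277
```

View pics/s4.png

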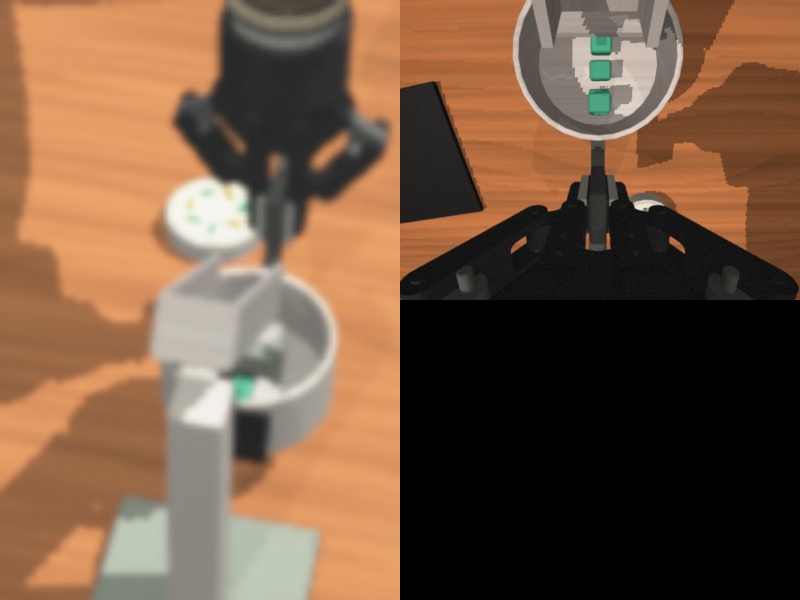

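Three blocks are visible in the pan, and the chute looks empty from the rear. I check numerically with the top camera for the fourth.

```bash
cat >> h.py <<'E'
def green(c,z,roi):
    im=env.read_camera(c); C=cam(c); hsv=cv2.cvtColor(im,cv2.COLOR_RGB2HSV)
    m=cv2.inRange(hsv,(65,90,40),(95,255,255)); n,_,st,ce=cv2.connectedComponentsWithStats(m)
    for i in range(1,n):
        w=px2w(C,ce[i],z)[0]
        if st[i,4]>5 and abs(w[0]-roi[0])<.12 and abs(w[1]-roi[1])<.09: print(c,ce[i].round(),st[i].tolist(),w.round(3))
E
python3 - <<'E'
from h import *
for c in ("top","wrist","scene"):
    green(c,.075,(.62,.058))
    print([(round(d["conf"],2),np.round(d["position"],3).tolist()) for d in env.spot_in(c,"block0")][:8])
print(env.read_clock())
E
```

```text
top [282. 217.] [280, 215, 5, 4, 19] [0.606 0.057 0.075]
top [282. 222.] [280, 221, 5, 3, 14] [0.592 0.057 0.075]
[(0.46, [0.606, 0.048, 0.051])]
wrist [321.  73.] [305, 59, 34, 29, 953] [0.606 0.056 0.075]
wrist [320. 112.] [304, 97, 34, 32, 1051] [0.59  0.056 0.075]
wrist [319. 163.] [301, 143, 37, 41, 1379] [0.568 0.057 0.075]
[(0.93, [0.568, 0.055, 0.092]), (0.7, [0.606, 0.054, 0.066]), (0.57, [0.589, 0.056, 0.074]), (0.53, [0.574, 0.059, 0.067])]
scene [330. 286.] [329, 284, 4, 5, 18] [0.615 0.058 0.075]
[]
17.6167
```

The chute is empty from above, and the nearest blob looks stacked. I draw back and count.

```bash
python3 - <<'E'
from h import *
np.set_printoptions(precision=4,suppress=True)
env.move_l([.442,.0577,.101],rate=.05); env.dwell(.4)
print(env.read_ee_pos(),env.read_wrist_force(),env.read_torque(),env.read_grasp_force(),env.read_clock())
green("top",.075,(.56,.058)); green("wrist",.075,(.54,.058)); green("scene",.075,(.56,.058))
print([(round(d["conf"],2),np.round(d["position"],3).tolist()) for d in env.spot_in("wrist","block0")][:8])
a=env.read_camera("top");b=env.read_camera("wrist"); s=env.read_camera("scene")
cv2.imwrite("pics/f.png",np.hstack([np.vstack([cv2.resize(a[170:270,240:340],(300,300)),cv2.resize(s[200:300,270:370],(300,300))]),cv2.resize(b[:400,160:480],(480,600))])[:,:,::-1])
E
```

```text
[0.442  0.0577 0.101 ] [ 0.4347 -0.4335 -2.4969] [-0.0341  0.1674 -0.0162] 59.35890018939972 19.575
top [282. 240.] [280, 237, 5, 7, 34] [0.545 0.056 0.075]
top [282. 248.] [280, 246, 5, 5, 25] [0.524 0.056 0.075]
top [281. 255.] [279, 254, 6, 3, 17] [0.505 0.058 0.075]
wrist [321.  62.] [305, 38, 34, 49, 1629] [0.545 0.055 0.075]
wrist [320. 111.] [304, 96, 34, 32, 1047] [0.524 0.056 0.075]
wrist [318. 162.] [301, 142, 36, 41, 1384] [0.501 0.057 0.075]
wrist [397. 253.] [394, 246, 6, 14, 72] [0.455 0.016 0.075]
wrist [417. 260.] [410, 258, 15, 5, 68] [0.451 0.005 0.075]
wrist [373. 285.] [368, 279, 10, 12, 66] [0.437 0.028 0.075]
wrist [409. 297.] [403, 292, 13, 10, 65] [0.43  0.008 0.075]
scene [338. 251.] [334, 246, 8, 13, 65] [0.497 0.054 0.075]
[(0.93, [0.526, 0.056, 0.081]), (0.71, [0.499, 0.054, 0.096]), (0.63, [0.507, 0.058, 0.072]), (0.61, [0.545, 0.055, 0.073])]
```

View pics/f.png

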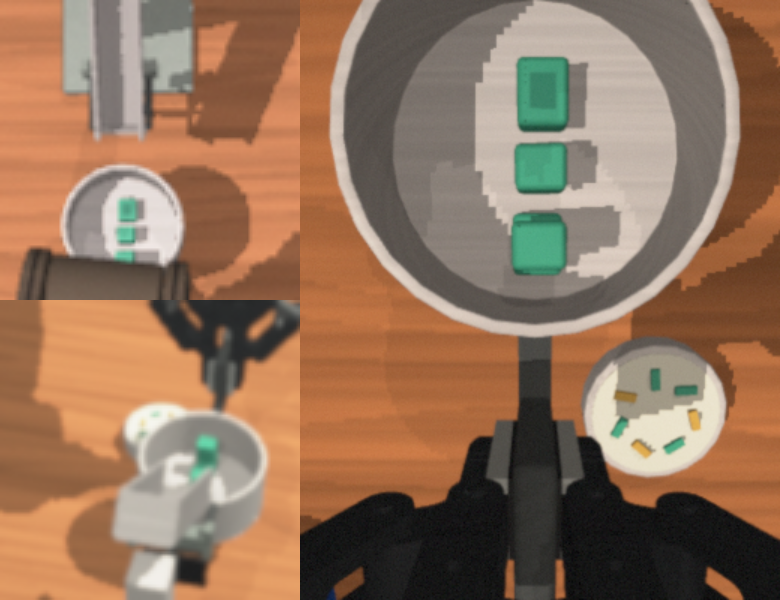

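The chute is empty and the gate is shut. The nearest block sits on the fourth, and the tool now carries more weight. I carry the pan to the slab.

```bash
python3 - <<'E'
from h import *
np.set_printoptions(precision=4,suppress=True)
env.move_l([.43,.14,.110],[180,0,12],rate=.08)
c=np.array([.4918,.2838]);t=c-.09*np.array([np.cos(np.pi/6),.5])
env.move_l([*t,.194],[180,0,30],rate=.08); env.dwell(.8)
print(env.read_ee_pos(),env.read_eef_rot(),env.read_wrist_force(),env.read_torque(),env.read_grasp_force(),env.read_clock())
green("wrist",.17,c)
im=env.read_camera("wrist");W=cam("wrist");h=cv2.cvtColor(im,cv2.COLOR_RGB2HSV)
for l in ("pan","slate"): print(l,[(round(d["conf"],2),np.round(d["position"],3).tolist()) for d in env.spot_in("wrist",l)][:3])
env.read_camera("top")
for l in ("pan","slate","tin","mug"): print(l,[(round(d["conf"],2),np.round(d["position"],3).tolist()) for d in env.spot_in("top",l)][:3])
env.read_camera("scene")
for l in ("pan","paddle_face","block0","tin"): print(l,[(round(d["conf"],2),np.round(d["position"],3).tolist()) for d in env.spot_in("scene",l)][:3])
E
```

```text
[0.4139 0.2388 0.194 ] [179.9988  -0.0019  30.0036] [ 0.1316 -0.0548 -3.0435] [-0.129   0.1967 -0.0685] 59.35673117637634 23.7
wrist [321.  62.] [305, 38, 34, 50, 1626] [0.504 0.288 0.17 ]
wrist [320. 112.] [304, 96, 34, 33, 1060] [0.486 0.278 0.17 ]
wrist [319. 162.] [301, 142, 36, 41, 1356] [0.466 0.267 0.17 ]
pan [(0.76, [0.481, 0.275, 0.153]), (0.74, [0.304, 0.247, 0.008])]
slate [(0.48, [0.675, 0.095, 0.011])]
pan [(0.76, [0.504, 0.294, 0.152]), (0.67, [0.281, 0.2, 0.001])]
slate [(0.71, [0.52, 0.24, 0.005]), (0.46, [0.616, 0.052, 0.132])]
tin [(0.89, [0.416, 0.002, 0.019])]
mug [(0.67, [0.707, 0.288, 0.032])]
pan [(0.92, [0.257, 0.203, 0.032]), (0.7, [0.474, 0.286, 0.183])]
paddle_face [(0.66, [0.553, -0.451, 0.017]), (0.65, [0.632, 0.069, 0.098])]
block0 [(0.65, [0.471, 0.263, 0.177]), (0.2, [0.471, 0.284, 0.174])]
tin []
```

The blocks haven't shifted in the pan, the tin and mug are where they were, the paddle is back at rest, and the pan is over the slab. I hand in.

```bash
python3 -c "
from bench import env
print(env.finish_job())"
```

```text
the job is handed in; nothing more can be done
None
```

I handed the job in at about 24 s with the pan held level and still over the slab, underside about 15 cm up, and the paddle back at rest. The chute was empty; I saw three blocks in the pan and inferred the fourth under the nearest one from its apparent height and the added weight. The hand-in returned no verdict.

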